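# Load the target strip into the spring holder and close the rail

### The job

Pick up the alignment-target strip by its fin, press its nose into the holder's channel against the spring follower, let its tail drop in behind the end lip so that the strip lies flat and fully down on the channel floor, then slide the covering rail fully home over its nose and let go. Load it gently, by feel: where the lip and the follower sit in the channel is not known exactly, the follower soon comes to a hard end stop, and the strip chips if the holder's contact forces on it (the spring's pinch is about 12 N of these) add up to more than 35 N. Leave the mask case, the vial and the tweezers where they are.

Things in the scene. Friction and masses are not known exactly. Their poses are not given: they have to be found in the camera images.
- holder: Strip holder fixed to the bench: dark base plate 206 x 74 x 10 mm (x -67 to +139 mm) with an aluminium channel along x. Origin on the bench under the middle of a nominally placed loaded strip; +x runs along the channel from the low end lip to the spring follower, z up. Channel 15 mm wide inside, floor 13 mm above the bench, walls to 23 mm, flaring out to 27 mm high (27 mm wide overall).
- lip_nominal (a point): Nominal place of the end lip: point on the channel floor at its inner face, x = -55 mm, 13 mm up, in the holder's frame (axes as the holder). The lip is a steel bar across the channel, 6 mm long, 6 mm high. Lip, floor and follower are one cradle, clamped anywhere within 6 mm either way along x of nominal: the real lip and follower share one unknown shift, this point does not show it.
- follower_nominal (a point): Nominal centre of the free follower's face, x = +47 mm, 20 mm above the bench (steel block, 14 to 26.5 mm up), same shift as the lip. Its spring pushes to -x, 3.6 N at first plus 0.3 N per mm; hard stop after 12 mm of travel. The gap from lip to free follower is 8 mm shorter than the strip: push it back over 8 and under 12 mm for the tail to pass the lip; the spring then holds the tail on the lip.
- strip: Target strip, aluminium, about 0.1 kg: foot 110 x 12 x 12 mm with an upright grip fin on it, total height 38 mm. Origin: underside centre of the foot; +x points to the nose (end narrowed to 8.5 mm over its last 6 mm, four small glass squares behind it), -x to the plain tail, which is nearer the fin. Friction on the loaded follower resists it going down: press, up to about 8 N.
- strip_fin (a point): Centre of the strip's grip fin: 20 mm behind (-x of) the strip's middle and 25 mm above its underside. Fin 44 mm long (x), 10 mm wide (y), 26 mm tall, from 12 to 38 mm above the underside. Axes as the strip. Loaded, it is 38 mm above the bench and nominally at x = -20 mm, y = 0 in the holder's frame.
- rail (a joint): Travel of the covering rail along the channel, m: 0 = fully home (closed over the strip's nose), 0.064 = fully open; it grows towards the holder's +x. 2 N to slide, stays where left. A plate 60 x 36 x 5 mm, underside 28.5 mm above the bench (3.5 mm over a loaded strip's foot); closed it spans x = 10 to 70 mm in the holder's frame. It strikes a strip that is not down.
- rail_tab (a point): Centre of the grip tab that stands on the rail: 16 mm (x) x 12 mm (y) x 22 mm tall, from 33.5 to 55.5 mm above the bench; at x = 56 mm + rail travel, y = 0 in the holder's frame. Axes as the holder.
- mask_case: Bystander: flat square mask case 127 x 127 x 16 mm, origin under its centre.
- vial: Bystander: small amber jar, 44 mm diameter, 75 mm tall, origin under its centre.
- tweezers: Bystander: steel tweezers 130 mm long (x), 5 mm high, origin under the middle.
Not all that is in view belongs to the job. Of the things like the holder, leave any that is blue or brown; of the rest the smaller one is meant.

How it is judged:
By the outcome, as a careful person would: the job done as asked, in the order asked, and still so for the second after the job is handed in, with the robot touching nothing.
It also fails if it takes over 70 s, if anything falls off the work surface, if the arm or the gripper's body presses on something with over 40 N, if the wrist force passes 120 N, or if a joint passes its speed limit or range.

### The arm

A 6-joint arm with a two-finger parallel gripper is mounted at the origin on the work surface. World frame = base frame: x ahead of the robot, y to its left, z up, the work surface at z = 0. Lengths are in m, angles in rad, forces in N, time in s.
With the tool pointing down it reaches from about 0.35 to 0.975 m from the base axis. Payload 4.9 kg.
Tool frame: the origin (TCP) lies at the very end of the fingers, on their centre line; the grasp point (between the pads) lies 19 mm behind it; z points along the fingers, x is the direction in which the jaws open and shut, and the axes are right-handed (so a half turn about z gives the same grasp; the last joint's range is limited). The gripper opens to 85 mm and grips with 20 to 120 N. Pads are 22 mm wide; open, the fingers measure 114 mm over their backs; the gripper's body (76 mm by 85 mm) begins 54 mm behind the grasp point. The pads swing forward as they close: fully open they stand 13 mm farther back than shut.
Start: joints at [1.086, 0.053, 1.613, -0, 1.476, -0.119], TCP at [0.224, 0.584, 0.231] pointing down, gripper open.
Joint ranges: [-3.01, 3.01], [-1.01, 2.22], [0.06, 2.58], [-1.02, 4.17], [0.09, 2.62], [-3.14, 3.14]. Speed limits (rad/s): [2.57, 2.57, 3.14, 3.14, 3.14, 3.14].

### API

Orientations are given as a unit quaternion [w, x, y, z].
In Python, from rig import r gives the robot as it stands.
- The arm moves only by the tool carry_out, never from a script. Its argument "moves" is a list of rows, each a list of 7 numbers: the shift along the tool's x, y, z in mm, then the turn, a rotation vector about the tool's x, y, z in rad, then the finger opening in mm, from 0 to 85.4. In form: [[x, y, z, wx, wy, wz, jaw], ...]. A call has 1 to 10 rows; each row shifts and turns the commanded pose from where the row before left it, along the tool's axes as they then stand; what a row does not reach is not made up. A row lasts 1/8 s, in which the tool goes at most 62.5 mm and 10.7 degrees, less where a joint would pass 70% of its speed; a pose out of reach is approached as far as the arm can. A call is refused whole if a number of a shift passes 62.5 or a number of a turn 0.188, either way. A call with a gripper value outside its range is refused whole. The fingers move at their own pace and stop on an object; the grip force is fixed at half the most. Time passes only in rows, so rows that do not move let the fingers close. It gives the time, the measured TCP pose, the force and the opening at its end, in the units of the state.
- r.get_state(): the state, without advancing time (a new reading comes with each control period).
- r.grab_frame(name): name is "scene" or "top"; returns a dict with "frame" (400x640x3 uint8, red, green, blue), "range_z" (400x640 float32, m along the optical axis (not along the pixel's ray), 0 where there is no reading), "camera_matrix" (3x3 intrinsics, pixels), "k1" (the pictures are not rectified: a ray, as slopes to the right and down, at radius r is drawn at 1 + k1 r^2 times it, then the intrinsics apply), "cam_to_world" (4x4, takes a point from camera to world coordinates). Camera axes: x right, y down, z forward; pixel columns grow to the right and rows downward; lengths in m; the calibration is good to about 2 mm. A picture is of the moment at which its call begins.
- r.sign_off(): hands the job in, once; it reports no verdict.
The state is a dict: "time": time; "joint_positions": joint angles; "qvel": joint speeds; "joint_efforts": joint torques, N m; "tool_pos": TCP position; "tool_rot": TCP orientation; "contact_force": force on the tool from outside, world axes, zero at the start; "ft_torque": the same for the moment, N m; "opening": opening from 0.0 (shut) to 1.0 (fully open).
Only numpy, scipy, OpenCV 4.12 (cv2) and the standard library are available. Lean on these libraries where they do the work, as an engineer would, in place of code of your own. Each camera call takes 0.05 s, during which the arm holds its last target. There are 200 camera calls.

## Working session

There is one attempt and no reset: what is moved stays moved. The work goes in short steps, Python scripts to look and compute and a tool call to move; the robot and the scene stay as the last step left them, time stands still between calls to the robot, and variables do not carry over. Pictures are saved under pics/ and viewed, on a budget of 10 in all, crops included, one or two more only if the job needs it, and the job is handed in when it is done.

Besides the shell and the picture viewer there is one more tool, called after "Emit:" as a command line: name --pt "numbers of a row" for each row, then --argument value for the rest. carry_out: Moves the arm, as the interface text tells. Its arguments: {"type":"object","properties":{"moves":{"type":"array"}},"required":["moves"]}

```bash
ls; mkdir -p pics; cat > h.py <<'E'
import numpy as np, cv2
from rig import r
def grab(n,tag):
    f=r.grab_frame(n); np.savez(f'pics/{tag}.npz',**f); cv2.imwrite(f'pics/{tag}.png',f['frame'][:,:,::-1]); return f
def load(tag): return dict(np.load(f'pics/{tag}.npz'))
def rays(f,uv):
    K=f['camera_matrix']; k=float(f['k1']); D=np.array([k,0,0,0.])
    p=cv2.undistortPoints(np.array(uv,float).reshape(-1,1,2),K,D).reshape(-1,2)
    d=np.c_[p,np.ones(len(p))]; T=f['cam_to_world']; return T[:3,3], d@T[:3,:3].T
def plane(f,uv,z):
    o,d=rays(f,uv); return o+d*((z-o[2])/d[:,2])[:,None]
def cloud(f):
    H,W=f['range_z'].shape; v,u=np.mgrid[:H,:W]
    o,d=rays(f,np.c_[u.ravel(),v.ravel()]); return (o+d*f['range_z'].reshape(-1,1)).reshape(H,W,3)
E
python3 - <<'E'
from h import *
print(r.get_state())
for n in('scene','top'):
    f=grab(n,n+'0'); print(n,f['cam_to_world'].round(3),f['camera_matrix'],f['k1'])
a=cv2.imread('pics/scene0.png');b=cv2.imread('pics/top0.png')
E
```

```text
pics
{'time': 0.0, 'joint_positions': array([ 1.08602101e+00,  5.33403043e-02,  1.61431036e+00, -5.60651038e-05,
        1.47598991e+00, -1.18971721e-01]), 'qvel': array([ 9.98124010e-05,  1.15392164e-04,  1.65025118e-03, -4.13220634e-04,
       -1.24779658e-03, -1.08720770e-03]), 'joint_efforts': array([ 1.75445424e-03, -3.93672252e+01, -3.70184433e+01,  4.51239123e-05,
        6.72900627e-03, -1.77163867e-05]), 'tool_pos': array([0.22326496, 0.58308823, 0.23006351]), 'tool_rot': array([ 5.00745698e-04,  8.23921540e-01,  5.66702962e-01, -8.93600400e-04]), 'contact_force': array([-0.93494577,  0.43626043, -0.08913025]), 'ft_torque': array([ 0.0011482 , -0.04854694, -0.00678381]), 'opening': 0.9981318913136548}
scene [[-0.849  0.357 -0.389  0.963]
 [ 0.528  0.603 -0.598  0.584]
 [ 0.021 -0.713 -0.701  0.81 ]
 [ 0.     0.     0.     1.   ]] [[361.90345791   0.         319.59045701]
 [  0.         361.90345791 201.27868573]
 [  0.           0.           1.        ]] -0.03903095781962737
top [[-0.028 -0.986  0.162  0.228]
 [-1.     0.03   0.006 -0.069]
 [-0.011 -0.162 -0.987  1.83 ]
 [ 0.     0.     0.     1.   ]] [[513.9522147    0.         324.91114502]
 [  0.         513.9522147  204.46672729]
 [  0.           0.           1.        ]] -0.022657092780717276
```

View pics/scene0.png

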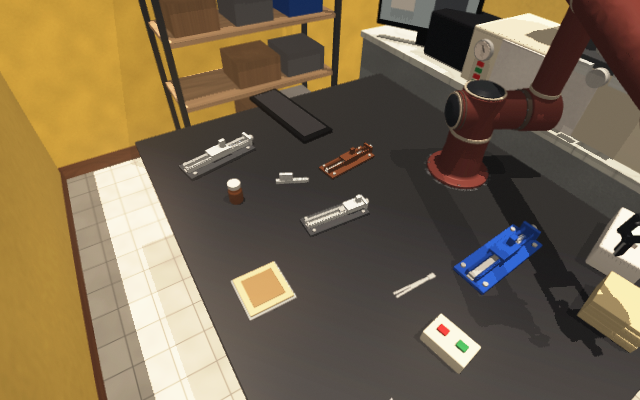

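View pics/top0.png

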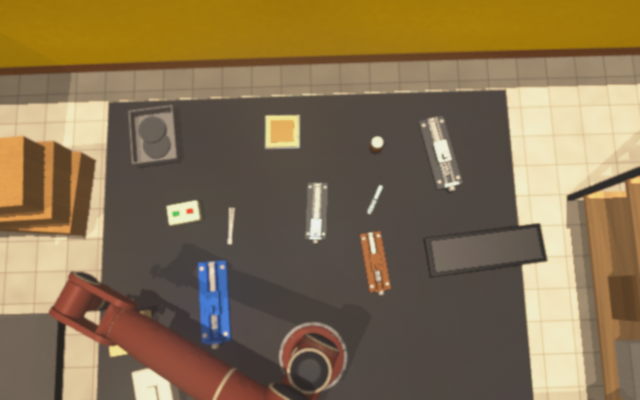

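Candidates in the scene view are grey (217,155), grey (336,214), brown (347,159) and blue (500,256). Brown and blue are ruled out, and of the two greys the one at (336,214) is smaller (top view: (317,212)). The strip is at (291,179) in the scene view and (375,199) in the top view. I'll confirm with one enlarged crop and measure at the same time.

```bash
python3 - <<'E'
from h import *
f=load('scene0'); g=load('top0')
a=f['frame'][120:250,170:410,::-1]; cv2.imwrite('pics/crop1.png',cv2.resize(a,(800,433),interpolation=cv2.INTER_CUBIC))
C=cloud(f)
for n,(u0,v0,u1,v1),lo in(('holder',(295,188,378,240),.004),('big',(170,130,262,182),.004),('strip',(270,168,314,188),.006)):
    P=C[v0:v1,u0:u1].reshape(-1,3); Q=P[(P[:,2]>lo)&(P[:,2]<.1)]
    print(n,len(Q),cv2.minAreaRect(Q[:,:2].astype(np.float32)*1000),Q[:,2].max(), Q.mean(0))
C=cloud(g)
for n,(u0,v0,u1,v1),lo in(('holder',(300,175,335,248),.006),('strip',(362,180,388,218),.006)):
    P=C[v0:v1,u0:u1].reshape(-1,3); Q=P[(P[:,2]>lo)&(P[:,2]<.1)]
    print(n,len(Q),cv2.minAreaRect(Q[:,:2].astype(np.float32)*1000),Q[:,2].max(),Q.mean(0), np.median(P[:,2]))
E
```

```text
holder 1342 ((506.70538330078125, 0.9701156616210938), (132.8979949951172, 232.89634704589844), 75.4388427734375) 0.05733193190872554 [ 0.51232436 -0.01656889  0.01755239]
big 1505 ((712.914794921875, -469.42486572265625), (440.33917236328125, 275.2308044433594), 78.2816162109375) 0.07780262793458681 [ 0.71459403 -0.4624675   0.02450068]
strip 193 ((543.1095581054688, -234.0392303466797), (17.241647720336914, 107.16896057128906), 64.12557220458984) 0.04007970675531802 [ 0.55307128 -0.23623431  0.02000217]
holder 1150 ((506.82196044921875, -28.735679626464844), (123.32347106933594, 261.6918029785156), 88.32589721679688) 0.06501648224873668 [ 0.50142107 -0.02613003  0.01756142] 0.004650425332170638
strip 154 ((544.5166015625, -237.6603240966797), (90.45901489257812, 135.41929626464844), 89.02495574951172) 0.048171179096143435 [ 0.54126623 -0.23773929  0.0158238 ] -4.399025105972232e-05
```

View pics/crop1.png

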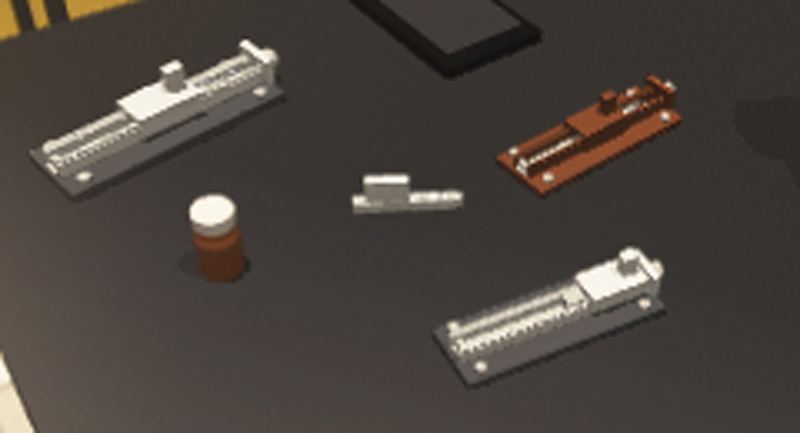

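The crop shows the small grey holder at (550,315), rail open at its right-hand end, which faces the robot. The strip at (408,195) stands upright with its nose to the right. The chosen holder fits the description. Next I'll measure it more closely.

```bash
cat > meas.py <<'E'
from h import *
def rect(f,box,thr,z,tag):
    u0,v0,u1,v1=box; I=f['frame'][v0:v1,u0:u1].astype(np.float32).max(2); I=cv2.resize(I,None,fx=4,fy=4,interpolation=cv2.INTER_CUBIC)
    m=(I>thr).astype(np.uint8); m=cv2.morphologyEx(m,cv2.MORPH_CLOSE,np.ones((5,5)))
    c=max(cv2.findContours(m,0,1)[0],key=cv2.contourArea).reshape(-1,2)
    uv=(c+.5)/4-.5+[u0,v0]; P=plane(f,uv,z)
    R=cv2.minAreaRect((P[:,:2]*1000).astype(np.float32)); print(tag,thr,np.round(R[0],1),np.round(R[1],1),round(R[2],2)); return uv,P
if __name__=='__main__':
    f=load('scene0'); g=load('top0')
    for I,b in((f,(295,188,378,240)),(g,(300,175,335,248))):
        v=I['frame'].max(2); print('profile',v[205 if I is g else 225, b[0]:b[2]])
    for t in(55,65,75): rect(g,(298,172,337,250),t,.01,'Htop'); rect(f,(290,185,380,242),t,.01,'Hscene')
    for t in(70,90,110): rect(g,(360,180,390,220),t,.012,'Stop'); rect(f,(265,165,318,192),t,.012,'Sscene')
    # scene white blobs above z
    for n,I,b in(('f',f,(290,185,380,242)),('g',g,(298,172,337,250))):
        C=cloud(I)[b[1]:b[3],b[0]:b[2]].reshape(-1,3); 
        for lo,hi in((.018,.03),(.036,.058)):
            Q=C[(C[:,2]>lo)&(C[:,2]<hi)]; Q=Q[abs(Q[:,:2]-np.median(Q[:,:2],0)).max(1)<.12]; w,V=np.linalg.eigh(np.cov(Q[:,:2].T)); print(n,lo,len(Q),np.median(Q,0).round(4),V[:,1].round(3),np.sqrt(w).round(4))
    C=cloud(f)[165:192,265:318].reshape(-1,3)
    for lo,hi in((.006,.014),(.02,.042)):
        Q=C[(C[:,2]>lo)&(C[:,2]<hi)]; w,V=np.linalg.eigh(np.cov(Q[:,:2].T)); print('strip',lo,len(Q),Q.mean(0).round(4),V[:,1].round(3),np.sqrt(w).round(4))
E
python3 meas.py
```

```text
profile [ 67  68  66  67  67  67  67  45  44  85  95 154 158 203 125 137 184 128
 121 121 116 116 114  90 100  95  94  94  95  95  94  96  96  97  97  97
  96  96  92  89  85  71  50  46  50  47  53  63  64  64  64  64  64  64
  64  63  63  64  64  63  63  63  62  63  63  63  63  62  62  62  62  61
  61  61  60  61  60  60  60  60  60  60  61]
profile [ 84  84  84  85  84  87  95 108 118 121 122 129 148 175 204 226 236 237
 231 215 180 145 127 122 122 120 113 100  89  84  84  84  83  84  84]
Htop 55 [508.6 -28.6] [140.6 281.9] 88.22
Hscene 55 [494.9 -35.7] [242.3 298.4] 59.51
Htop 65 [508.6 -28.6] [140.6 281.9] 88.22
Hscene 65 [521.9 -28.6] [200.7 249.4] 59.12
Htop 75 [508.6 -28.6] [140.6 281.9] 88.22
Hscene 75 [495.2 -26. ] [ 85.1 236.5] 89.1
Stop 70 [ 540.7 -236.9] [107.3 145.7] 87.74
Sscene 70 [ 538.3 -244.4] [ 64. 115.] 63.52
Stop 90 [ 541.8 -236.9] [ 27.7 123.8] 63.24
Sscene 90 [ 538.6 -244. ] [ 60.1 113.2] 63.65
Stop 110 [ 541.8 -236.9] [ 22.3 118.9] 63.49
Sscene 110 [ 538.3 -244.5] [ 56.4 111.6] 63.66
f 0.018 324 [ 0.5208 -0.0187  0.0236] [-0.99   0.138] [0.0108 0.0556]
f 0.036 42 [ 0.4352 -0.0162  0.0483] [-0.896  0.443] [0.0035 0.0083]
g 0.018 223 [ 0.4963 -0.0236  0.0247] [-0.998  0.065] [0.0124 0.0625]
g 0.036 60 [ 0.4321 -0.0214  0.0386] [-0.997  0.082] [0.0098 0.0252]
strip 0.006 92 [ 0.5425 -0.2314  0.0105] [-0.908  0.42 ] [0.0041 0.0327]
strip 0.02 82 [ 0.5629 -0.2412  0.0314] [-0.881  0.473] [0.0032 0.0134]
```

```bash
python3 - <<'E'
from meas import *
f=load('scene0'); g=load('top0')
for t in(98,103,108): rect(g,(298,172,337,250),t,.01,'Htop')
for t in(74,80,86): rect(f,(290,185,380,242),t,.01,'Hscene')
# white channel/rail axis, top view: per-row weighted centre of bright (>150)
v=g['frame'].max(2).astype(float)
rows=np.arange(184,244); out=[]
for y in rows:
    x=np.arange(300,336); w=np.clip(v[y,300:336]-150,0,None); out.append([(x*w).sum()/max(w.sum(),1),y,w.sum()])
out=np.array(out); ch=(out[:,1]>188)&(out[:,1]<212)&(out[:,2]>50)
P=plane(g,out[:,:2],.025)
p=np.polyfit(P[ch,0],P[ch,1],1); print('channel y=',p,'res',np.std(P[ch,1]-np.polyval(p,P[ch,0])))
P2=plane(g,out[:,:2],.034); pr=(out[:,1]>215)&(out[:,1]<230); print('rail',np.polyfit(P2[pr,0],P2[pr,1],1),P2[pr].mean(0))
for i in range(0,60,3): print(int(out[i,1]),out[i].round(1)[[0,2]],P[i,:2].round(4))
big=[np.hstack([cv2.resize(cv2.imread('pics/scene0.png')[185:245,290:380],(540,360),interpolation=cv2.INTER_CUBIC),cv2.resize(cv2.imread('pics/top0.png')[172:252,298:341],(193,360),interpolation=cv2.INTER_CUBIC)])][0]
cv2.imwrite('pics/crop2.png',big)
E
```

```text
Htop 98 [501.  -25.9] [ 78.6 226. ] 86.04
Htop 103 [501.  -25.9] [ 76.7 224.3] 86.02
Htop 108 [500.6 -25.9] [ 75.  223.3] 86.02
Hscene 74 [495.3 -26. ] [ 85.1 236.7] 89.1
Hscene 80 [495.6 -26.2] [ 83.8 235.8] 89.14
Hscene 86 [495.3 -26.2] [ 83.  235.2] 89.13
channel y= [-0.07418907  0.01082982] res 0.00040825780874762093
rail [-0.07760997  0.01209328] [ 0.46064229 -0.02365715  0.034     ]
184 [317. 422.] [ 0.6006 -0.0323]
187 [317.4 673. ] [ 0.5896 -0.0331]
190 [317.1 489. ] [ 0.5787 -0.0318]
193 [317. 477.] [ 0.5678 -0.0314]
196 [316.8 484. ] [ 0.5569 -0.0303]
199 [316.8 472. ] [ 0.5461 -0.03  ]
202 [316.7 493. ] [ 0.5352 -0.0292]
205 [316.6 504. ] [ 0.5244 -0.0287]
208 [316.2 505. ] [ 0.5137 -0.0268]
211 [316.1 463. ] [ 0.5029 -0.0262]
214 [316.1 500. ] [ 0.4921 -0.0261]
217 [315.9 473. ] [ 0.4814 -0.025 ]
220 [315.7 891. ] [ 0.4707 -0.0242]
223 [315.6 917. ] [ 0.46   -0.0234]
226 [315.5 908. ] [ 0.4493 -0.0227]
229 [315.1 902. ] [ 0.4387 -0.0214]
232 [314.6 990. ] [ 0.4281 -0.0192]
235 [315. 807.] [ 0.4175 -0.0201]
238 [314.8 789. ] [ 0.4069 -0.0193]
241 [315. 174.] [ 0.3963 -0.0197]
```

View pics/crop2.png

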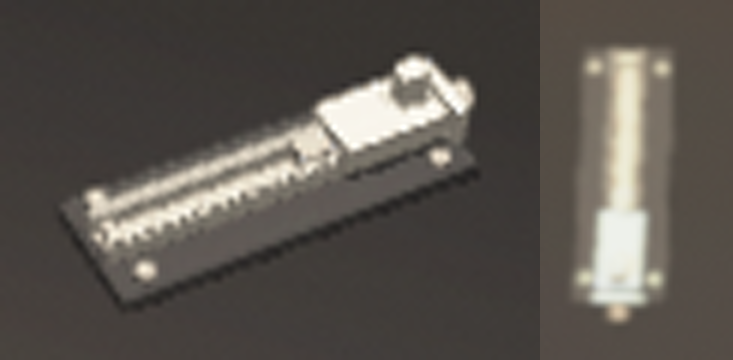

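The crop shows the holder clearly: the rail is open, the tab is at (412,80), and the left-hand screws are at (95,198) and (147,270). The gap between the lip end and the follower is visible. I'll cross-check the holder centre line using the screws in both views.

```bash
python3 - <<'E'
from h import *
f=load('scene0'); g=load('top0')
def bl(I,pts):
    o=[]
    for u,v in pts:
        ui,vi=int(round(u)),int(round(v)); p=I['frame'][vi-2:vi+3,ui-2:ui+3].max(2).astype(float); p=np.clip(p-np.median(p),0,None); yy,xx=np.mgrid[-2:3,-2:3]
        o.append([ui+(xx*p).sum()/p.sum(),vi+(yy*p).sum()/p.sum()])
    return np.array(o)
s=lambda L:[(290+x/6-.4,185+y/6-.4) for x,y in L]
t=lambda L:[(298+(x-540)/4.5-.4,172+y/4.5-.4) for x,y in L]
for n,I,L in(('scene',f,s([(95,198),(147,270),(440,157)])),('top',g,t([(593,68),(661,69),(585,279),(655,279)]))):
    P=plane(I,bl(I,L),.012); print(n,P[:,:2].round(4), 'far mid',P[:2,:2].mean(0).round(4))
    if n=='top': print('near mid',P[2:,:2].mean(0).round(4)); d=P[2:].mean(0)-P[:2].mean(0); print('ang',np.degrees(np.arctan2(d[1],d[0])),np.linalg.norm(d))
    else: d=P[2]-P[1]; print('ang',np.degrees(np.arctan2(d[1],d[0])),np.linalg.norm(d))
# scene tab top centre, strip fin top centroid, nose/tail
C=cloud(f)[165:192,265:318]; m=C[:,:,2]>.034; m&=C[:,:,2]<.044; vv,uu=np.nonzero(m); print('fin top',len(uu),plane(f,[[uu.mean()+265,vv.mean()+165]],.038))
m=np.zeros((400,640));v=g['frame'].max(2).astype(float)[180:220,360:390]; w=np.clip(v-95,0,None); yy,xx=np.mgrid[180:220,360:390]; print('strip top centroid',plane(g,[[(xx*w).sum()/w.sum(),(yy*w).sum()/w.sum()]],.02))
E
```

```text
scene [[ 0.5934 -0.0555]
 [ 0.5958 -0.006 ]
 [ 0.4262  0.006 ]] far mid [ 0.5946 -0.0308]
ang 175.96212238002977 0.17003300710950617
top [[ 0.5957 -0.0057]
 [ 0.5926 -0.059 ]
 [ 0.4249  0.0009]
 [ 0.4233 -0.0474]] far mid [ 0.5942 -0.0324]
near mid [ 0.4241 -0.0232]
ang 176.93456578506127 0.17032591720802295
fin top 36 [[ 0.5630719  -0.24180316  0.038     ]]
strip top centroid [[ 0.54172127 -0.23667684  0.02      ]]
```

Emit:
carry_out --pt "-43.3 40.8 0 0 0 0 60" --pt "-43.3 40.8 0 0 0 0 60" --pt "-43.3 40.8 0 0 0 0 60" --pt "-43.3 40.8 0 0 0 0 60" --pt "-43.3 40.8 0 0 0 0 60" --pt "-43.3 40.8 0 0 0 0 60" --pt "-43.3 40.8 0 0 0 0 60" --pt "-43.3 40.8 0 0 0 0 60" --pt "-43.3 40.8 0 0 0 0 60" --pt "-43.3 40.8 0 0 0 0 60"

```text
time: 1.35
tool_pos: [0.4498, 0.0314, 0.231]
tool_rot: [-0.0, 0.824, 0.567, 0.0]
contact_force: [1.2, 0.4, -0.2]
opening: 0.704
```

Emit:
carry_out --pt "-43.3 40.8 0 0 0 0 60" --pt "-43.3 40.8 0 0 0 0 60" --pt "-43.3 40.8 0 0 0 0 60" --pt "-43.3 40.8 0 0 0 0 60" --pt "-43.3 40.8 0 0 0 0.1 60" --pt "0 0 0 0 0 0 60" --pt "0 0 0 0 0 0 60"

```text
time: 2.22
tool_pos: [0.5623, -0.2415, 0.2305]
tool_rot: [-0.001, 0.851, 0.525, -0.0]
contact_force: [0.2, 0.1, -0.3]
opening: 0.702
```

```bash
cat > go.py <<'E'
# go.py x y z xangle_deg [pitch_deg nose-down]: remaining shift in tool axes (mm) and turn rotvec
import sys; from h import *; from scipy.spatial.transform import Rotation as Ro
def st():
    s=r.get_state(); R=Ro.from_quat(np.roll(s['tool_rot'],-1)); M=R.as_matrix()
    print('t',round(s['time'],2),'pos',(s['tool_pos']*1000).round(1),'xang',np.degrees(np.arctan2(M[1,0],M[0,0])).round(2),'z',M[:,2].round(4),'F',s['contact_force'].round(2),'T',s['ft_torque'].round(3),'op',round(s['opening'],3),'j',s['joint_positions'].round(2)); return s,R
if __name__=='__main__':
    s,R=st(); a=list(map(float,sys.argv[1:]))
    if a:
        th=np.radians(a[3]); c,n=np.cos(th),np.sin(th)
        G=Ro.from_matrix(np.array([[c,n,0],[n,-c,0],[0,0,-1]]).T)
        print('shift',R.inv().apply(np.array(a[:3])-s['tool_pos']*1000).round(1),'turn',(R.inv()*G).as_rotvec().round(4))
E
python3 go.py 562 -243 60 63.4; python3 -c "
from h import *
for n in('scene','top'): grab(n,n+'1')
a=cv2.imread('pics/scene1.png')[90:270,200:420]; cv2.imwrite('pics/crop3.png',cv2.resize(a,(733,600),interpolation=cv2.INTER_CUBIC))"
```

```text
t 2.23 pos [ 562.3 -241.5  230.5] xang 63.31 z [-0.0013  0.0012 -1.    ] F [ 0.21  0.1  -0.32] T [ 0.013  0.014 -0.004] op 0.702 j [-0.53  0.02  1.64  0.    1.48 -1.63]
shift [ -1.6   0.7 170.5] turn [-0.0017 -0.0005 -0.0016]
```

Emit:
carry_out --pt "-1.6 0.7 50 0 0 0 60" --pt "0 0 55 0 0 0 60" --pt "0 0 50 0 0 0 60" --pt "0 0 30 0 0 0 50" --pt "0 0 18 0 0 0 40" --pt "0 0 10 0 0 0 40" --pt "0 0 0 0 0 0 40" --pt "0 0 0 0 0 0 40"

```text
time: 3.32
tool_pos: [0.5637, -0.2441, 0.02]
tool_rot: [0.001, 0.851, 0.525, 0.001]
contact_force: [-0.3, -0.4, -0.0]
opening: 0.474
```

```bash
python3 go.py 562 -243 17.5 63.4; python3 -c "
from h import *
grab('scene','scene2')
a=cv2.imread('pics/scene2.png')[100:220,230:390]; cv2.imwrite('pics/crop3.png',cv2.resize(a,(800,600),interpolation=cv2.INTER_CUBIC))"
```

```text
t 3.33 pos [ 563.7 -244.1   20. ] xang 63.32 z [ 0.0024 -0.0014 -1.    ] F [-0.34 -0.43 -0.02] T [ 0.023  0.037 -0.015] op 0.474 j [-0.53  0.24  1.78  0.    1.12 -1.63]
shift [ 0.2 -2.   2.5] turn [ 0.0027  0.0002 -0.0014]
```

View pics/crop3.png

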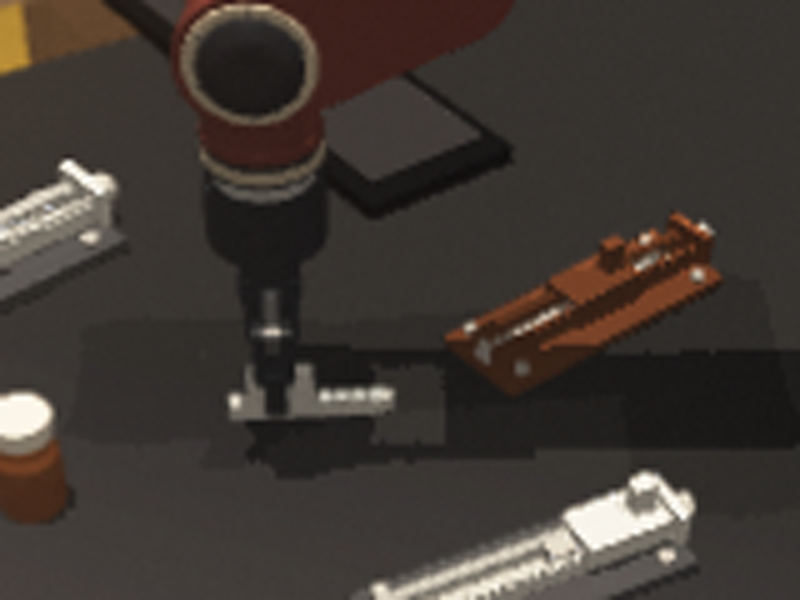

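The picture shows the fingers straddling the fin, which spans x 245–312 with the finger at 277, so they are centred along it. I'll close here.

Emit:
carry_out --pt "0 0 2 0 0 0 20" --pt "0 0 0 0 0 0 0" --pt "0 0 0 0 0 0 0" --pt "0 0 0 0 0 0 0" --pt "0 0 0 0 0 0 0" --pt "0 0 0 0 0 0 0" --pt "0 0 0 0 0 0 0"

```text
time: 4.25
tool_pos: [0.563, -0.2438, 0.0168]
tool_rot: [0.0, 0.851, 0.525, 0.0]
contact_force: [-1.1, -0.5, 4.3]
opening: 0.1
```

```bash
python3 go.py
```

```text
t 4.25 pos [ 563.  -243.8   16.8] xang 63.31 z [ 7.e-04 -5.e-04 -1.e+00] F [-1.13 -0.46  4.3 ] T [-0.102  0.006 -0.049] op 0.1 j [-0.53  0.25  1.78 -0.    1.11 -1.63]
```

Emit:
carry_out --pt "0 0 -10 0 0 0 0" --pt "0 0 -40 0 0 0 0" --pt "0 0 -50 0 0 -0.132 0" --pt "0 0 0 0 0 -0.132 0" --pt "0 0 0 0 0 -0.132 0" --pt "0 0 0 0 0 0 0"

```text
time: 5.0
tool_pos: [0.562, -0.2431, 0.1157]
tool_rot: [-0.001, 0.732, 0.681, -0.0]
contact_force: [0.2, 0.4, -1.3]
opening: 0.102
```

```bash
python3 go.py 584.4 -31.9 118 86
```

```text
t 5.0 pos [ 562.  -243.1  115.7] xang 85.91 z [-1.2e-03  9.0e-04 -1.0e+00] F [ 0.22  0.39 -1.35] T [-0.033 -0.007 -0.011] op 0.102 j [-0.53  0.12  1.74  0.    1.28 -2.03]
shift [212.3   7.3  -2.1] turn [-0.0013 -0.0008 -0.0015]
```

Emit:
carry_out --pt "30 1 0 0 0 0 0" --pt "45 1.5 0 0 0 0 0" --pt "50 1.5 0 0 0 0 0" --pt "50 1.5 0 0 0 0 0" --pt "37.3 1.8 0 -0.0436 0 0 0" --pt "0 0 30 -0.0437 0 0 0" --pt "0 0 18 0 0 0 0" --pt "0 0 0 0 0 0 0" --pt "0 0 0 0 0 0 0"

```text
time: 6.12
tool_pos: [0.5883, -0.0331, 0.0691]
tool_rot: [0.032, 0.731, 0.681, 0.03]
contact_force: [-0.6, 0.2, -0.4]
opening: 0.105
```

```bash
python3 go.py 584.4 -31.9 68 86; python3 -c "
from h import *
grab('scene','scene3');grab('top','top3')
a=cv2.imread('pics/scene3.png')[150:250,270:400]; b=cv2.imread('pics/top3.png')[165:255,285:350]; cv2.imwrite('pics/crop4.png',np.hstack([cv2.resize(a,(520,400),interpolation=cv2.INTER_CUBIC),cv2.resize(b,(280,400),interpolation=cv2.INTER_CUBIC)]))"
```

```text
t 6.12 pos [588.3 -33.1  69.1] xang 85.92 z [ 0.0876 -0.0063 -0.9961] F [-0.63  0.21 -0.36] T [-0.006  0.07  -0.001] op 0.105 j [-0.19  0.07  1.88  0.01  1.1  -1.69]
shift [ 0.9 -4.1  0.7] turn [ 0.0879  0.0001 -0.0014]
```

View pics/crop4.png

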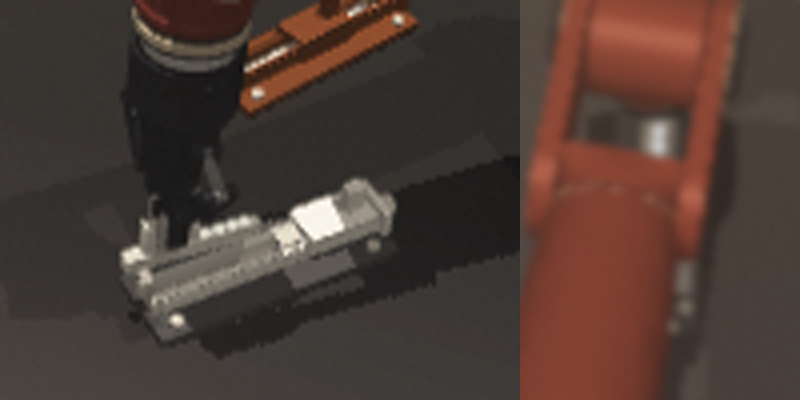

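Emit:
carry_out --pt "0.9 -0.8 9 0 0 0 0" --pt "0 -0.8 9 0 0 0 0" --pt "0 -0.5 5 0 0 0 0" --pt "0 -0.2 2 0 0 0 0" --pt "0 0 0 0 0 0 0"

```text
time: 6.85
tool_pos: [0.5875, -0.0316, 0.0431]
tool_rot: [0.032, 0.731, 0.681, 0.03]
contact_force: [-0.4, -0.1, -0.8]
opening: 0.102
```

```bash
python3 go.py 584.4 -31.9 68 86
```

```text
t 6.85 pos [587.5 -31.6  43.1] xang 86.0 z [ 0.0867 -0.006  -0.9962] F [-0.4  -0.12 -0.75] T [ 0.034  0.01  -0.002] op 0.102 j [-0.18  0.1   1.9   0.01  1.06 -1.69]
shift [ -0.6  -0.9 -25.1] turn [ 0.087 -0.     0.   ]
```

Emit:
carry_out --pt "0 -0.1 1.2 0 0 0 0" --pt "0 -0.1 1.2 0 0 0 0" --pt "0 -0.1 1.0 0 0 0 0" --pt "0 0 0 0 0 0 0"

```text
time: 7.35
tool_pos: [0.5875, -0.0316, 0.0398]
tool_rot: [0.032, 0.731, 0.681, 0.03]
contact_force: [0.1, 0.6, -1.8]
opening: 0.102
```

Emit:
carry_out --pt "0 -0.1 0.7 0 0 0 0" --pt "0 0 0 0 0 0 0"

```text
time: 7.6
tool_pos: [0.5875, -0.0316, 0.0391]
tool_rot: [0.032, 0.731, 0.681, 0.03]
contact_force: [0.2, -0.7, -1.8]
opening: 0.105
```

Emit:
carry_out --pt "0 -0.1 0.7 0 0 0 0" --pt "0 0 0 0 0 0 0"

```text
time: 7.85
tool_pos: [0.5874, -0.0315, 0.0384]
tool_rot: [0.032, 0.731, 0.681, 0.03]
contact_force: [0.4, 0.4, -0.0]
opening: 0.099
```

Emit:
carry_out --pt "0 0 0.5 0 0 0 0" --pt "0 0 0 0 0 0 0"

```text
time: 8.1
tool_pos: [0.5875, -0.0316, 0.0379]
tool_rot: [0.032, 0.731, 0.681, 0.03]
contact_force: [0.4, 0.8, -1.3]
opening: 0.102
```

Emit:
carry_out --pt "0 0 0.5 0 0 0 0" --pt "0 0 0 0 0 0 0"

```text
time: 8.35
tool_pos: [0.5875, -0.0316, 0.0374]
tool_rot: [0.032, 0.731, 0.681, 0.03]
contact_force: [0.0, 0.1, -1.6]
opening: 0.102
```

Emit:
carry_out --pt "0 0 0 0 0 0 0"

```text
time: 8.48
tool_pos: [0.5876, -0.0316, 0.0375]
tool_rot: [0.032, 0.731, 0.681, 0.03]
contact_force: [-0.3, 0.3, -2.5]
opening: 0.104
```

Emit:
carry_out --pt "0 0 0.4 0 0 0 0" --pt "0 0 0 0 0 0 0"

```text
time: 8.72
tool_pos: [0.5876, -0.0316, 0.037]
tool_rot: [0.032, 0.731, 0.681, 0.03]
contact_force: [0.0, -1.2, -0.9]
opening: 0.106
```

Emit:
carry_out --pt "0 0 0.4 0 0 0 0" --pt "0 0 0 0 0 0 0"

```text
time: 8.98
tool_pos: [0.5876, -0.0316, 0.0367]
tool_rot: [0.032, 0.731, 0.681, 0.03]
contact_force: [-0.2, -0.3, -1.5]
opening: 0.099
```

Emit:
carry_out --pt "0 0 0.3 0 0 0 0" --pt "0 0 0 0 0 0 0"

```text
time: 9.22
tool_pos: [0.5876, -0.0316, 0.0363]
tool_rot: [0.032, 0.731, 0.681, 0.03]
contact_force: [-0.0, -0.4, -1.5]
opening: 0.106
```

Emit:
carry_out --pt "0 0 0.4 0 0 0 0" --pt "0 0 0 0 0 0 0"

```text
time: 9.48
tool_pos: [0.5877, -0.0316, 0.0359]
tool_rot: [0.032, 0.731, 0.681, 0.03]
contact_force: [0.1, 0.6, -2.1]
opening: 0.106
```

Emit:
carry_out --pt "0 0 0.4 0 0 0 0" --pt "0 0 0 0 0 0 0"

```text
time: 9.72
tool_pos: [0.5878, -0.0316, 0.0357]
tool_rot: [0.032, 0.731, 0.681, 0.03]
contact_force: [-1.0, -0.3, 0.7]
opening: 0.107
```

```bash
python3 go.py
```

```text
t 9.72 pos [587.8 -31.6  35.7] xang 86.0 z [ 0.087  -0.0062 -0.9962] F [-1.   -0.26  0.7 ] T [ 0.008  0.093 -0.038] op 0.107 j [-0.18  0.12  1.9   0.01  1.04 -1.69]
```

Emit:
carry_out --pt "0 -2.0 -0.4 0 0 0 0" --pt "0 -2.5 -0.22 0 0 0 0" --pt "0 -1.5 -0.13 0 0 0 0" --pt "0 0 0 0 0 0 0"

```text
time: 10.22
tool_pos: [0.5815, -0.0311, 0.0358]
tool_rot: [0.032, 0.731, 0.681, 0.03]
contact_force: [-0.0, 0.5, -0.9]
opening: 0.104
```

Emit:
carry_out --pt "0 -1 -0.09 0 0 0 0" --pt "0 -1 -0.09 0 0 0 0" --pt "0 0 0 0 0 0 0"

```text
time: 10.6
tool_pos: [0.5796, -0.031, 0.0358]
tool_rot: [0.032, 0.731, 0.681, 0.03]
contact_force: [0.6, 0.0, -1.5]
opening: 0.102
```

Emit:
carry_out --pt "0 -1 -0.09 0 0 0 0" --pt "0 -1 -0.09 0 0 0 0" --pt "0 0 0 0 0 0 0"

```text
time: 10.98
tool_pos: [0.5776, -0.0309, 0.0358]
tool_rot: [0.032, 0.731, 0.681, 0.03]
contact_force: [-0.6, -0.2, -1.4]
opening: 0.1
```

Emit:
carry_out --pt "0 -1 -0.09 0 0 0 0" --pt "0 -1 -0.09 0 0 0 0" --pt "0 0 0 0 0 0 0"

```text
time: 11.35
tool_pos: [0.5756, -0.0307, 0.0358]
tool_rot: [0.032, 0.731, 0.681, 0.03]
contact_force: [-0.1, 0.0, -0.5]
opening: 0.101
```

Emit:
carry_out --pt "0 -1 -0.09 0 0 0 0" --pt "0 -1 -0.09 0 0 0 0" --pt "0 0 0 0 0 0 0"

```text
time: 11.72
tool_pos: [0.5736, -0.0306, 0.0358]
tool_rot: [0.032, 0.731, 0.681, 0.03]
contact_force: [-0.3, -1.4, -0.5]
opening: 0.106
```

Emit:
carry_out --pt "0 -1 -0.09 0 0 0 0" --pt "0 -1 -0.09 0 0 0 0" --pt "0 0 0 0 0 0 0"

```text
time: 12.1
tool_pos: [0.5716, -0.0305, 0.0358]
tool_rot: [0.032, 0.731, 0.681, 0.03]
contact_force: [0.1, 0.3, -1.0]
opening: 0.102
```

Emit:
carry_out --pt "0 -1 -0.09 0 0 0 0" --pt "0 -1 -0.09 0 0 0 0" --pt "0 0 0 0 0 0 0"

```text
time: 12.48
tool_pos: [0.5699, -0.0304, 0.036]
tool_rot: [0.032, 0.731, 0.681, 0.03]
contact_force: [0.7, 0.2, -1.6]
opening: 0.099
```

Emit:
carry_out --pt "0 -1 -0.09 0 0 0 0" --pt "0 0 0 0 0 0 0"

```text
time: 12.72
tool_pos: [0.5696, -0.0303, 0.0363]
tool_rot: [0.033, 0.731, 0.681, 0.031]
contact_force: [3.2, 0.4, -2.4]
opening: 0.103
```

Emit:
carry_out --pt "0 -1 -0.09 0 0 0 0" --pt "0 0 0 0 0 0 0"

```text
time: 12.98
tool_pos: [0.5681, -0.0302, 0.0362]
tool_rot: [0.032, 0.731, 0.681, 0.03]
contact_force: [3.9, -0.6, -1.8]
opening: 0.102
```

Emit:
carry_out --pt "0 -1 -0.09 0 0 0 0" --pt "0 0 0 0 0 0 0"

```text
time: 13.22
tool_pos: [0.5669, -0.0301, 0.0361]
tool_rot: [0.032, 0.731, 0.681, 0.03]
contact_force: [4.0, -0.4, -1.1]
opening: 0.1
```

Emit:
carry_out --pt "0 -1.2 -0.07 0 0 0 0" --pt "0 -1.2 -0.07 0 0 0 0" --pt "0 -1.2 -0.07 0 0 0 0" --pt "0 0 0 0 0 0 0"

```text
time: 13.72
tool_pos: [0.5635, -0.0299, 0.0361]
tool_rot: [0.032, 0.731, 0.681, 0.03]
contact_force: [4.9, -0.0, -1.4]
opening: 0.101
```

Emit:
carry_out --pt "0 -1 -0.07 0 0 0 0" --pt "0 -1 -0.07 0 0 0 0" --pt "0 0 0 0 0 0 0"

```text
time: 14.1
tool_pos: [0.5618, -0.0298, 0.0362]
tool_rot: [0.033, 0.731, 0.681, 0.03]
contact_force: [6.3, 0.2, -1.7]
opening: 0.103
```

```bash
python3 go.py
```

```text
t 14.1 pos [561.8 -29.8  36.2] xang 86.0 z [ 0.0888 -0.0063 -0.996 ] F [ 6.26  0.23 -1.69] T [-0.032 -1.047 -0.029] op 0.103 j [-0.19  0.05  1.96  0.01  1.04 -1.7 ]
```

Emit:
carry_out --pt "0 -0.8 -0.05 0 0 0 0" --pt "0 -0.7 -0.05 0 0 0 0" --pt "0 0 0 0 0 0 0"

```text
time: 14.48
tool_pos: [0.5605, -0.0298, 0.0363]
tool_rot: [0.033, 0.731, 0.681, 0.031]
contact_force: [6.4, 0.8, -1.5]
opening: 0.105
```

Emit:
carry_out --pt "0 -0.5 -0.03 0 0 0 0" --pt "0 0 0 0 0 0 0"

```text
time: 14.72
tool_pos: [0.5601, -0.0297, 0.0363]
tool_rot: [0.033, 0.731, 0.681, 0.031]
contact_force: [6.5, -0.4, -2.1]
opening: 0.104
```

```bash
python3 go.py; python3 -c "
from h import *
grab('scene','scene4')
a=cv2.imread('pics/scene4.png')[170:250,280:390]; cv2.imwrite('pics/crop5.png',cv2.resize(a,(770,560),interpolation=cv2.INTER_CUBIC))"
```

```text
t 14.72 pos [560.1 -29.7  36.3] xang 85.99 z [ 0.0896 -0.0064 -0.996 ] F [ 6.5  -0.38 -2.08] T [ 0.015 -1.162  0.004] op 0.104 j [-0.19  0.05  1.97  0.01  1.04 -1.7 ]
```

View pics/crop5.png

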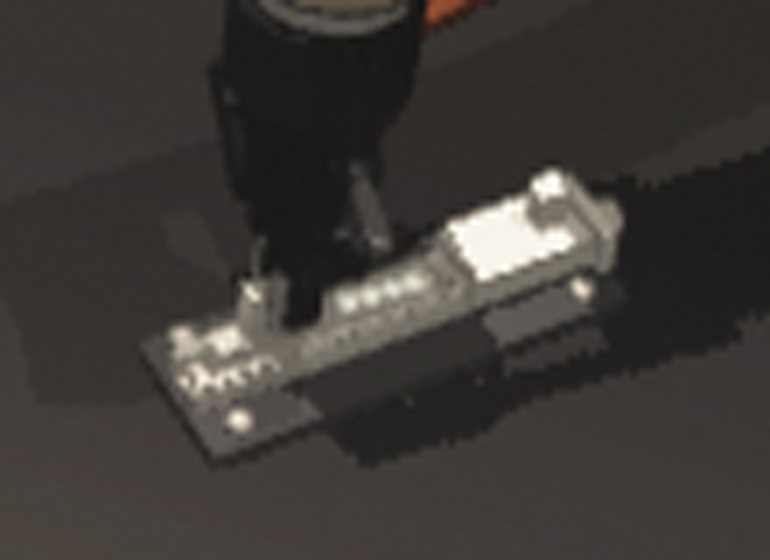

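The picture shows the nose between the channel walls and pushed against the follower at about (465,275), with the tail still raised at (190,340). I'll now level the strip at constant TCP x so the tail drops behind the lip.

Emit:
carry_out --pt "0 -0.12 1.6 0.0218 0 0 0" --pt "0 -0.1 1.6 0.0218 0 0 0" --pt "0 0 0 0 0 0 0"

```text
time: 15.15
tool_pos: [0.5605, -0.0298, 0.0332]
tool_rot: [0.017, 0.731, 0.682, 0.016]
contact_force: [6.7, -0.6, -0.7]
opening: 0.097
```

```bash
python3 go.py
```

```text
t 15.15 pos [560.5 -29.8  33.2] xang 86.0 z [ 0.0466 -0.0034 -0.9989] F [ 6.72 -0.57 -0.74] T [ 0.066 -1.318 -0.037] op 0.097 j [-0.19  0.08  1.94  0.01  1.08 -1.69]
```

Emit:
carry_out --pt "0 -0.3 1.5 0.0218 0 0 0" --pt "0 0 0 0 0 0 0"

```text
time: 15.4
tool_pos: [0.5606, -0.0298, 0.0318]
tool_rot: [0.01, 0.731, 0.682, 0.009]
contact_force: [7.6, 0.7, -2.0]
opening: 0.105
```

Emit:
carry_out --pt "0 -0.1 1.3 0.0218 0 0 0" --pt "0 0 0 0 0 0 0"

```text
time: 15.65
tool_pos: [0.5605, -0.0298, 0.0304]
tool_rot: [0.002, 0.731, 0.682, 0.001]
contact_force: [7.6, -0.7, -1.5]
opening: 0.102
```

```bash
python3 go.py
```

```text
t 15.65 pos [560.5 -29.8  30.4] xang 85.99 z [ 4.e-03 -5.e-04 -1.e+00] F [ 7.58 -0.69 -1.47] T [-0.066 -1.472 -0.023] op 0.102 j [-0.19  0.11  1.91  0.    1.12 -1.69]
```

Emit:
carry_out --pt "0 0 0.5 0.002 0 0 0" --pt "0 0 0 0 0 0 0"

```text
time: 15.9
tool_pos: [0.5605, -0.0298, 0.0301]
tool_rot: [0.001, 0.731, 0.682, 0.001]
contact_force: [7.8, 0.2, -2.2]
opening: 0.105
```

Emit:
carry_out --pt "0 0 0.4 0.002 0 0 0" --pt "0 0 0 0 0 0 0"

```text
time: 16.15
tool_pos: [0.5606, -0.0298, 0.0299]
tool_rot: [0.0, 0.731, 0.682, 0.0]
contact_force: [8.2, -0.7, -0.4]
opening: 0.103
```

Emit:
carry_out --pt "0 0 0.3 0 0 0 0" --pt "0 0 0 0 0 0 0"

```text
time: 16.4
tool_pos: [0.5606, -0.0298, 0.0298]
tool_rot: [0.0, 0.731, 0.682, 0.0]
contact_force: [6.5, 0.8, -0.1]
opening: 0.103
```

```bash
python3 go.py
```

```text
t 16.4 pos [560.6 -29.8  29.8] xang 85.99 z [ 4.e-04 -2.e-04 -1.e+00] F [ 6.46  0.76 -0.1 ] T [ 0.005 -1.179 -0.04 ] op 0.103 j [-0.19  0.12  1.91 -0.    1.12 -1.69]
```

Emit:
carry_out --pt "0 0 0.4 0 0 0 0" --pt "0 0 0 0 0 0 0"

```text
time: 16.65
tool_pos: [0.5607, -0.0298, 0.0298]
tool_rot: [0.0, 0.731, 0.682, -0.0]
contact_force: [5.5, 1.4, 2.5]
opening: 0.105
```

Emit:
carry_out --pt "0 0 0.4 0 0 0 0" --pt "0 0 0 0 0 0 0"

```text
time: 16.9
tool_pos: [0.5607, -0.0298, 0.0298]
tool_rot: [0.0, 0.731, 0.682, -0.0]
contact_force: [5.0, 0.8, 5.2]
opening: 0.102
```

Emit:
carry_out --pt "0 0 0.4 0 0 0 0" --pt "0 0 0 0 0 0 0"

```text
time: 17.15
tool_pos: [0.5607, -0.0298, 0.0298]
tool_rot: [0.0, 0.731, 0.682, -0.0]
contact_force: [4.5, 0.7, 7.8]
opening: 0.103
```

```bash
python3 go.py
```

```text
t 17.15 pos [560.7 -29.8  29.8] xang 86.0 z [-1.e-04 -3.e-04 -1.e+00] F [4.46 0.75 7.78] T [ 0.073 -0.556 -0.088] op 0.103 j [-0.19  0.12  1.91 -0.    1.12 -1.69]
```

The strip is hard on the floor: z has stopped at 29.8 with the press building to 7.8 N. I'll ease the press and let the spring push the tail back onto the lip.

Emit:
carry_out --pt "0 0.6 -0.5 0 0 0 0" --pt "0 0.5 0 0 0 0 0" --pt "0 0 0 0 0 0 0"

```text
time: 17.52
tool_pos: [0.5607, -0.0298, 0.0297]
tool_rot: [-0.001, 0.731, 0.682, -0.001]
contact_force: [0.1, 0.8, 8.3]
opening: 0.096
```

Emit:
carry_out --pt "0 0.6 0 0 0 0 0" --pt "0 0.6 0 0 0 0 0" --pt "0 0 0 0 0 0 0"

```text
time: 17.9
tool_pos: [0.5612, -0.0298, 0.0297]
tool_rot: [-0.002, 0.731, 0.682, -0.002]
contact_force: [-3.1, 0.6, 10.7]
opening: 0.102
```

Emit:
carry_out --pt "0 0.5 0 0 0 0 0" --pt "0 0 0 0 0 0 0"

```text
time: 18.15
tool_pos: [0.5616, -0.0299, 0.0297]
tool_rot: [-0.002, 0.731, 0.682, -0.002]
contact_force: [-2.6, 0.6, 11.5]
opening: 0.101
```

```bash
python3 go.py
```

```text
t 18.15 pos [561.6 -29.9  29.7] xang 86.01 z [-0.005  0.    -1.   ] F [-2.6   0.59 11.52] T [ 0.076  0.12  -0.016] op 0.101 j [-0.18  0.12  1.9  -0.    1.12 -1.69]
```

Emit:
carry_out --pt "0 0 -0.7 0 0 0 0" --pt "0 0 -0.5 0 0 0 0" --pt "0 0 0 0 0 0 0"

```text
time: 18.52
tool_pos: [0.5618, -0.0299, 0.0297]
tool_rot: [-0.001, 0.731, 0.682, -0.001]
contact_force: [1.8, -0.5, 6.1]
opening: 0.105
```

Emit:
carry_out --pt "0 0.5 0 0 0 0 0" --pt "0 0 0 0 0 0 0"

```text
time: 18.77
tool_pos: [0.5619, -0.0299, 0.0297]
tool_rot: [-0.002, 0.731, 0.682, -0.002]
contact_force: [-2.2, 1.2, 8.6]
opening: 0.101
```

```bash
python3 go.py
```

```text
t 18.77 pos [561.9 -29.9  29.7] xang 86.01 z [-5.1e-03  1.0e-04 -1.0e+00] F [-2.24  1.22  8.58] T [-0.024 -0.074 -0.062] op 0.101 j [-0.18  0.12  1.9  -0.    1.12 -1.69]
```

Emit:
carry_out --pt "0 0 -0.7 0 0 0 0" --pt "0 0 -0.4 0 0 0 0" --pt "0 0 0 0 0 0 0"

```text
time: 19.15
tool_pos: [0.5622, -0.0299, 0.0298]
tool_rot: [-0.001, 0.731, 0.682, -0.001]
contact_force: [4.4, -0.7, -0.1]
opening: 0.1
```

```bash
python3 go.py
```

```text
t 19.15 pos [562.2 -29.9  29.8] xang 86.0 z [-3.6e-03  1.0e-04 -1.0e+00] F [ 4.39 -0.73 -0.1 ] T [-0.149 -0.965  0.036] op 0.1 j [-0.18  0.12  1.9  -0.    1.12 -1.69]
```

Emit:
carry_out --pt "0 0.5 0 0.002 0 0 0" --pt "0 0 0 0 0 0 0"

```text
time: 19.4
tool_pos: [0.5626, -0.0299, 0.0298]
tool_rot: [-0.002, 0.731, 0.682, -0.002]
contact_force: [3.7, -1.2, -1.0]
opening: 0.102
```

Emit:
carry_out --pt "0 0.4 0 0 0 0 0" --pt "0 0 0 0 0 0 0"

```text
time: 19.65
tool_pos: [0.5628, -0.0299, 0.0298]
tool_rot: [-0.002, 0.731, 0.682, -0.002]
contact_force: [3.0, -1.3, -0.6]
opening: 0.102
```

```bash
python3 go.py
```

```text
t 19.65 pos [562.8 -29.9  29.8] xang 86.01 z [-6.5e-03  4.0e-04 -1.0e+00] F [ 2.98 -1.34 -0.59] T [-0.24  -0.864  0.01 ] op 0.102 j [-0.18  0.12  1.9  -0.    1.13 -1.69]
```

Emit:
carry_out --pt "0 0.3 0.3 -0.006 0 0 0" --pt "0 0 0 0 0 0 0"

```text
time: 19.9
tool_pos: [0.5628, -0.0299, 0.0298]
tool_rot: [-0.0, 0.731, 0.682, -0.0]
contact_force: [0.7, 0.1, 3.4]
opening: 0.103
```

Emit:
carry_out --pt "0 0.3 0.2 0 0 0 0" --pt "0 0 0 0 0 0 0"

```text
time: 20.15
tool_pos: [0.5628, -0.0299, 0.0297]
tool_rot: [-0.001, 0.731, 0.682, -0.001]
contact_force: [-1.4, -0.6, 6.4]
opening: 0.096
```

```bash
python3 go.py
```

```text
t 20.15 pos [562.8 -29.9  29.7] xang 86.01 z [-2.2e-03  1.0e-04 -1.0e+00] F [-1.4  -0.64  6.45] T [-0.128  0.177  0.018] op 0.096 j [-0.18  0.12  1.9  -0.    1.12 -1.69]
```

TCP x has settled at 562.8 against a predicted 562.7, with Fx near 0, so the lip is now carrying the spring load. Releasing.

Emit:
carry_out --pt "0 0 -0.3 -0.002 0 0 0" --pt "0 0 0 0 0 0 12" --pt "0 0 0 0 0 0 20" --pt "0 0 0 0 0 0 30" --pt "0 0 0 0 0 0 30" --pt "0 0 -10 0 0 0 30" --pt "0 0 -30 0 0 0 30" --pt "0 0 -50 0 0 0 30" --pt "0 0 0 0 0 0 30"

```text
time: 21.28
tool_pos: [0.5672, -0.0305, 0.1263]
tool_rot: [0.005, 0.731, 0.682, 0.004]
contact_force: [0.4, -0.1, 0.5]
opening: 0.35
```

```bash
python3 go.py 425.8 -20.8 110 86; python3 - <<'E'
from h import *
f=grab('scene','scene5')
a=f['frame'][170:250,280:390,::-1]; cv2.imwrite('pics/crop6.png',cv2.resize(a,(770,560),interpolation=cv2.INTER_CUBIC))
C=cloud(f); P=C[185:242,290:380].reshape(-1,3); e=np.array([-.9976,.0698]); q=(P[:,:2]-[.5455,-.0292]); s=q@e; t=q@[-e[1],e[0]]
for lo in range(-60,70,10):
    m=(s*1000>lo)&(s*1000<lo+10)&(abs(t)<.006)&(P[:,2]>.005); print(lo,m.sum(),(np.percentile(P[m,2],[10,50,90])*1000).round(1) if m.sum()>3 else '')
E
```

```text
t 21.27 pos [567.2 -30.5 126.3] xang 86.01 z [ 0.013  -0.0021 -0.9999] F [ 0.38 -0.12  0.53] T [ 0.01  -0.034 -0.017] op 0.35 j [-0.18 -0.    1.85  0.    1.28 -1.69]
shift [-1.000e-01 -1.419e+02  1.440e+01] turn [0.0131 0.0012 0.0001]
-60 12 [15.8 19.6 22.7]
-50 9 [20.9 23.7 25.7]
-40 20 [24.9 42.9 51.3]
-30 9 [28.4 48.7 52.3]
-20 15 [37.5 49.4 51.2]
-10 11 [28.3 48.8 51.1]
0 6 [24.3 37.4 49.5]
10 9 [22.8 25.1 27. ]
20 8 [23.3 24.4 25.8]
30 10 [23.3 24.2 25.8]
40 9 [23.8 24.9 26.3]
50 9 [22.5 23.9 26.2]
60 8 [24.1 26.2 30.6]
```

View pics/crop6.png

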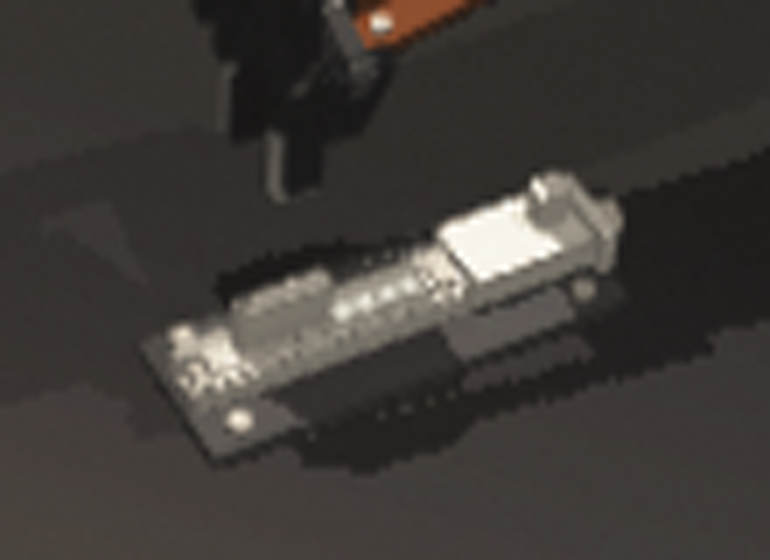

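The foot top measures 24–25 mm along its whole length (25 expected) and the fin about 50 mm. The picture shows the strip flat in the channel with its nose at (430,270) just short of the rail. Now to the tab.

Emit:
carry_out --pt "0 -30 0 0.013 0 0 30" --pt "0 -50 0 0 0 0 30" --pt "0 -42 0 0 0 0 30" --pt "0 -20 20 0 0 0 30" --pt "0 0 20 0 0 0 30" --pt "0 0 0 0 0 0 30"

```text
time: 22.08
tool_pos: [0.4189, -0.0194, 0.0785]
tool_rot: [-0.006, 0.731, 0.682, -0.005]
contact_force: [0.7, 0.0, 0.2]
opening: 0.35
```

```bash
python3 go.py 425.8 -20.6 36.5 86
```

```text
t 22.07 pos [418.9 -19.4  78.5] xang 86.0 z [-0.0162  0.002  -0.9999] F [0.68 0.02 0.2 ] T [-0.033 -0.007  0.052] op 0.35 j [-0.22 -0.31  2.21 -0.    1.26 -1.72]
shift [-0.7  7.6 41.9] turn [-0.0163 -0.0009 -0.    ]
```

Emit:
carry_out --pt "-0.7 7.3 0 -0.016 0 0 30" --pt "0 0 18 0 0 0 30" --pt "0 0 0 0 0 0 30" --pt "0 0 0 0 0 0 30"

```text
time: 22.58
tool_pos: [0.4294, -0.0213, 0.0638]
tool_rot: [0.002, 0.731, 0.682, 0.002]
contact_force: [-0.9, -0.3, -0.4]
opening: 0.351
```

```bash
python3 go.py 425.8 -20.6 36.5 86; python3 - <<'E'
from h import *
for tag in('scene0','scene5'):
    f=load(tag); C=cloud(f); P=C[185:242,330:380].reshape(-1,3); m=(P[:,2]>.05)&(P[:,2]<.06); Q=P[m]
    q=(Q[:,:2]-[.5455,-.0292])*1000; e=np.array([-.9976,.0698]); print(tag,m.sum(),np.median(q@e),(q@e).min(),(q@e).max(),'lat',np.median(q@[-e[1],e[0]]))
f=grab('scene','scene6'); a=f['frame'][170:250,300:390,::-1]; cv2.imwrite('pics/crop7.png',cv2.resize(a,(675,600),interpolation=cv2.INTER_CUBIC))
E
```

```text
t 22.57 pos [429.4 -21.3  63.8] xang 86.0 z [ 6.3e-03 -6.0e-04 -1.0e+00] F [-0.87 -0.3  -0.38] T [-0.     0.012  0.007] op 0.351 j [-0.22 -0.27  2.21  0.    1.2  -1.72]
shift [ 0.5 -3.8 27.3] turn [0.0063 0.0002 0.    ]
scene0 18 114.33092104689446 107.41883549865271 122.79120555566749 lat -2.8668062611503666
scene5 18 113.53148498863604 105.19498062272243 123.04232137852772 lat -2.9193412109854977
```

View pics/crop7.png

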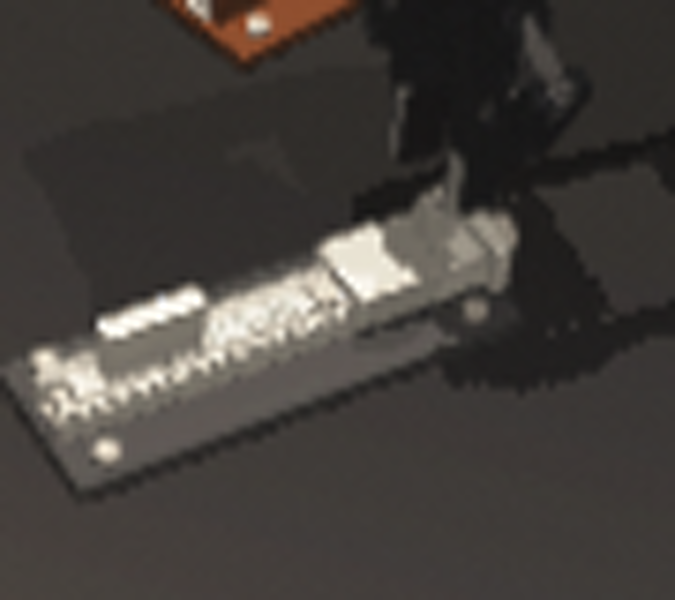

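Emit:
carry_out --pt "0.3 -2 12 0.006 0 0 30" --pt "0 0 10 0 0 0 30" --pt "0 0 5 0 0 0 30" --pt "0 0 0 0 0 0 30"

```text
time: 23.12
tool_pos: [0.4261, -0.0206, 0.0351]
tool_rot: [-0.001, 0.731, 0.682, -0.001]
contact_force: [-0.3, -0.7, 0.0]
opening: 0.35
```

```bash
python3 go.py 427 -20.6 36.5 86
```

```text
t 23.12 pos [426.1 -20.6  35.1] xang 86.0 z [-2.5e-03  4.0e-04 -1.0e+00] F [-0.31 -0.69  0.04] T [ 0.011 -0.01   0.008] op 0.35 j [-0.22 -0.22  2.22 -0.    1.15 -1.72]
shift [ 0.1  0.9 -1.4] turn [-0.0025 -0.0002 -0.    ]
```

Emit:
carry_out --pt "0 0 -1.5 0 0 0 30" --pt "0 0 0 0 0 0 0" --pt "0 0 0 0 0 0 0" --pt "0 0 0 0 0 0 0" --pt "0 0 0 0 0 0 0" --pt "0 0 0 0 0 0 0"

```text
time: 23.88
tool_pos: [0.4272, -0.0211, 0.0381]
tool_rot: [0.0, 0.731, 0.682, -0.0]
contact_force: [-2.1, -2.3, 5.3]
opening: 0.124
```

```bash
python3 go.py
```

```text
t 23.88 pos [427.2 -21.1  38.1] xang 86.01 z [-0.e+00 -8.e-04 -1.e+00] F [-2.08 -2.32  5.26] T [-0.35   0.29   0.016] op 0.124 j [-0.22 -0.23  2.22 -0.    1.15 -1.72]
```

Emit:
carry_out --pt "0 3 0 0 0 0 0" --pt "0 5 0 0 0 0 0" --pt "0 6 0 0 0 0 0" --pt "0 6 0 0 0 0 0" --pt "0 4 0 0 0 0 0" --pt "0 0 0 0 0 0 0"

```text
time: 24.62
tool_pos: [0.4517, -0.0227, 0.0381]
tool_rot: [0.001, 0.731, 0.682, 0.0]
contact_force: [0.8, -1.3, 5.4]
opening: 0.122
```

```bash
python3 go.py
```

```text
t 24.62 pos [451.7 -22.7  38.1] xang 86.0 z [ 1.1e-03 -5.0e-04 -1.0e+00] F [ 0.76 -1.25  5.41] T [-0.285 -0.031  0.035] op 0.122 j [-0.21 -0.16  2.16 -0.    1.14 -1.72]
```

Sliding freely. I'll keep going, slowing over the nose.

Emit:
carry_out --pt "0 3 0 0 0 0 0" --pt "0 5 0 0 0 0 0" --pt "0 5 0 0 0 0 0" --pt "0 5 0 0 0 0 0" --pt "0 4 0 0 0 0 0" --pt "0 0 0 0 0 0 0"

```text
time: 25.38
tool_pos: [0.4735, -0.0241, 0.0381]
tool_rot: [0.0, 0.731, 0.682, 0.0]
contact_force: [-0.1, -1.0, 5.4]
opening: 0.118
```

Emit:
carry_out --pt "0 3 0 0 0 0 0" --pt "0 4 0 0 0 0 0" --pt "0 4 0 0 0 0 0" --pt "0 2 0 0 0 0 0" --pt "0 0 0 0 0 0 0"

```text
time: 26.0
tool_pos: [0.4862, -0.025, 0.0381]
tool_rot: [0.0, 0.731, 0.682, 0.0]
contact_force: [-0.0, -0.5, 6.5]
opening: 0.122
```

```bash
python3 go.py
```

```text
t 26.0 pos [486.2 -25.   38.1] xang 86.0 z [ 4.e-04 -2.e-04 -1.e+00] F [-0.04 -0.5   6.45] T [-0.132  0.132  0.056] op 0.122 j [-0.2  -0.07  2.08 -0.    1.13 -1.71]
```

Emit:
carry_out --pt "0 1.5 0 0 0 0 0" --pt "0 1.5 0 0 0 0 0" --pt "0 1 0 0 0 0 0" --pt "0 0 0 0 0 0 0"

```text
time: 26.5
tool_pos: [0.4866, -0.025, 0.0381]
tool_rot: [-0.004, 0.731, 0.682, -0.003]
contact_force: [-15.8, -1.6, 19.7]
opening: 0.124
```

Emit:
carry_out --pt "0 1 0 0 0 0 0" --pt "0 1 0 0 0 0 0" --pt "0 0 0 0 0 0 0"

```text
time: 26.88
tool_pos: [0.4867, -0.025, 0.038]
tool_rot: [-0.006, 0.731, 0.682, -0.005]
contact_force: [-24.0, -0.8, 26.1]
opening: 0.123
```

Emit:
carry_out --pt "0 1 0 0 0 0 0" --pt "0 1 0 0 0 0 0" --pt "0 0 0 0 0 0 0"

```text
time: 27.25
tool_pos: [0.4867, -0.025, 0.038]
tool_rot: [-0.008, 0.731, 0.682, -0.007]
contact_force: [-32.2, 0.0, 33.8]
opening: 0.12
```

```bash
python3 go.py
```

```text
t 27.25 pos [486.7 -25.   38. ] xang 86.07 z [-0.0211  0.0011 -0.9998] F [-32.19   0.05  33.83] T [-0.052  4.871  0.021] op 0.12 j [-0.2  -0.05  2.07 -0.    1.15 -1.7 ]
```

Travel stopped at 59.6 mm with the force rising, so I'll ease off first. Then I'll check whether this is the home stop by measuring the plate's edges.

Emit:
carry_out --pt "0 -2 0 0 0 0 0" --pt "0 -2 0 0 0 0 0" --pt "0 -0.5 0 0 0 0 0" --pt "0 0 0 0 0 0 0"

```text
time: 27.75
tool_pos: [0.4866, -0.025, 0.038]
tool_rot: [-0.003, 0.731, 0.682, -0.003]
contact_force: [-13.4, -1.3, 16.6]
opening: 0.119
```

```bash
python3 go.py; python3 - <<'E'
from h import *
f=grab('scene','scene7'); a=f['frame'][170:250,290:390,::-1]; cv2.imwrite('pics/crop8.png',cv2.resize(a,(750,600),interpolation=cv2.INTER_CUBIC))
e=np.array([-.9976,.0698]); n=np.array([.0698,.9976])
def prof(tag):
    f=load(tag); C=cloud(f); P=C[180:242,290:385].reshape(-1,3); q=(P[:,:2]-[.5455,-.0292])*1000; s=q@e; t=q@n
    print(tag,[(int(lo),(np.median(P[m,2])*1000).round(1),int(m.sum())) for lo in range(-4,140,4) for m in[(s>=lo)&(s<lo+4)&(t>8)&(t<17)&(P[:,2]>.004)] if m.sum()>1])
prof('scene0');prof('scene7')
E
```

```text
t 27.75 pos [486.6 -25.   38. ] xang 86.03 z [-8.e-03  3.e-04 -1.e+00] F [-13.42  -1.25  16.59] T [-0.163  2.084  0.043] op 0.119 j [-0.2  -0.06  2.07 -0.    1.14 -1.7 ]
scene0 [(-4, np.float64(19.1), 6), (0, np.float64(18.8), 6), (4, np.float64(18.9), 5), (8, np.float64(20.0), 8), (12, np.float64(16.9), 6), (16, np.float64(18.9), 6), (20, np.float64(21.0), 5), (24, np.float64(21.1), 4), (28, np.float64(16.9), 7), (32, np.float64(18.9), 7), (36, np.float64(17.3), 6), (40, np.float64(22.0), 7), (44, np.float64(14.2), 5), (48, np.float64(20.5), 5), (52, np.float64(22.2), 7), (56, np.float64(15.0), 5), (60, np.float64(19.5), 9), (64, np.float64(17.8), 7), (68, np.float64(25.7), 8), (72, np.float64(31.9), 3), (76, np.float64(31.2), 3), (80, np.float64(31.6), 5), (84, np.float64(32.2), 6), (88, np.float64(21.0), 2), (92, np.float64(30.8), 4), (96, np.float64(31.0), 5), (100, np.float64(32.9), 4), (104, np.float64(32.7), 3), (108, np.float64(39.7), 4), (112, np.float64(32.5), 7), (116, np.float64(21.6), 3), (120, np.float64(31.6), 3), (124, np.float64(32.1), 3), (128, np.float64(21.0), 2),
[... 323 characters left out ...]
2.2), 3), (36, np.float64(132.3), 15), (40, np.float64(105.8), 13), (44, np.float64(65.6), 22), (48, np.float64(47.3), 17), (52, np.float64(36.7), 6), (56, np.float64(34.0), 3), (60, np.float64(32.9), 6), (64, np.float64(89.5), 2), (68, np.float64(31.1), 4), (72, np.float64(18.3), 3), (76, np.float64(20.6), 5), (80, np.float64(19.3), 5), (84, np.float64(16.7), 6), (88, np.float64(20.3), 4), (92, np.float64(17.0), 8), (96, np.float64(16.5), 6), (100, np.float64(17.3), 6), (104, np.float64(21.5), 6), (108, np.float64(23.2), 5), (112, np.float64(19.0), 6), (116, np.float64(21.4), 6), (120, np.float64(20.1), 4), (124, np.float64(20.9), 5), (128, np.float64(22.5), 6), (132, np.float64(26.9), 12)]
```

View pics/crop8.png

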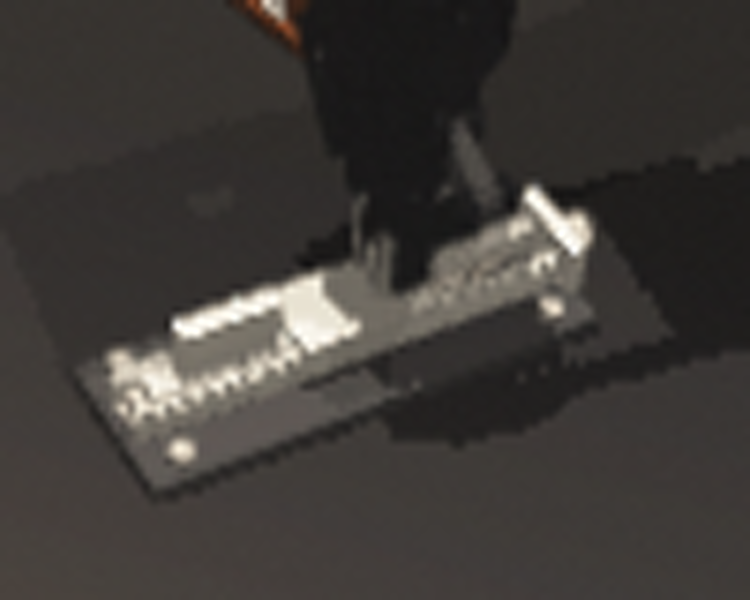

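The plate's leading edge went from about 70 mm to about 10 mm in the holder's frame, and closed is 10. So the rail started about 60 mm open and the hard stop is home. In the picture the plate covers the nose just ahead of the fin at (320,280). I'll ease off the rest of the force and release.

Emit:
carry_out --pt "0 -1.5 -0.3 0 0 0 0" --pt "0 -0.8 -0.3 0 0 0 0" --pt "0 0 0 0 0 0 0"

```text
time: 28.18
tool_pos: [0.4866, -0.025, 0.0381]
tool_rot: [-0.0, 0.731, 0.682, -0.0]
contact_force: [-2.0, -0.9, 7.1]
opening: 0.119
```

Emit:
carry_out --pt "0 0 0 0 0 0 14" --pt "0 0 0 0 0 0 22" --pt "0 0 0 0 0 0 30" --pt "0 0 0 0 0 0 30" --pt "0 0 -10 0 0 0 30" --pt "0 0 -40 0 0 0 30" --pt "0 0 -60 0 0 0 30" --pt "0 0 -60 0 0 0 30" --pt "0 0 0 0 0 0 30" --pt "0 0 0 0 0 0 30"

```text
time: 29.42
tool_pos: [0.4869, -0.0249, 0.2083]
tool_rot: [0.0, 0.731, 0.682, -0.0]
contact_force: [-0.7, 0.7, -0.0]
opening: 0.35
```

```bash
python3 go.py; python3 - <<'E'
from h import *
f=grab('scene','scene8'); a=f['frame'][170:250,290:390,::-1]; cv2.imwrite('pics/crop9.png',cv2.resize(a,(750,600),interpolation=cv2.INTER_CUBIC))
e=np.array([-.9976,.0698]); n=np.array([.0698,.9976])
for tag in('scene5','scene8'):
    f=load(tag); C=cloud(f); P=C[180:242,290:385].reshape(-1,3); q=(P[:,:2]-[.5455,-.0292])*1000; s=q@e; t=q@n
    for nm,m in(('tall',(abs(t)<12)&(P[:,2]>.044)&(P[:,2]<.062)),('plate',(t>8)&(t<17)&(P[:,2]>.029)&(P[:,2]<.038))):
        for lo,hi in((-70,25),(25,150)) if nm=='tall' else ((-20,150),):
            k=m&(s>lo)&(s<hi); print(tag,nm,int(k.sum()),np.percentile(s[k],[2,50,98]).round(1) if k.sum() else '')
    print([(lo,(np.median(P[m,2])*1000).round(1)) for lo in(-55,-50,-45,5) for m in[(s>=lo)&(s<lo+5)&(abs(t)<5)&(P[:,2]>.005)] if m.sum()])
E
```

```text
t 29.43 pos [486.9 -24.9 208.3] xang 86.0 z [-1.e-04 -1.e-04 -1.e+00] F [-0.67  0.7  -0.01] T [0.113 0.017 0.027] op 0.35 j [-0.2  -0.27  1.95 -0.    1.46 -1.7 ]
scene5 tall 58 [-38.9 -17.4   5.1]
scene5 tall 27 [106.2 112.1 122.7]
scene5 plate 52 [ -2.6  96.4 137.4]
[(-55, np.float64(20.8)), (-50, np.float64(24.7)), (-45, np.float64(23.7)), (5, np.float64(37.4))]
scene8 tall 57 [-39.5 -18.4   5.5]
scene8 tall 29 [48.  54.6 62.4]
scene8 plate 54 [  9.6  42.  136.4]
[(-55, np.float64(19.6)), (-50, np.float64(23.5)), (-45, np.float64(24.1)), (5, np.float64(28.6))]
```

View pics/crop9.png

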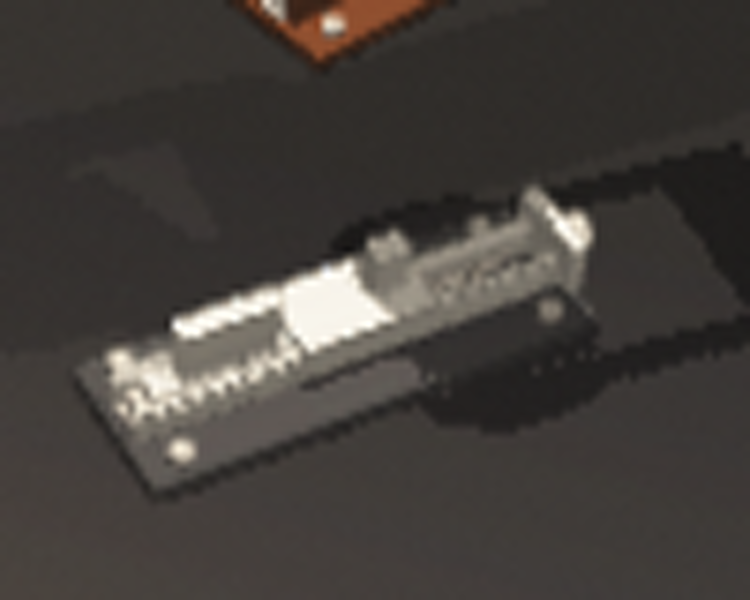

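The rail tab now spans 48–62 mm (48–64 expected at home), the plate starts at 9.6 mm and the fin has not moved. The picture shows the strip flat, the rail over its nose and the gripper clear.

```bash
python3 -c "
from rig import r
r.sign_off()"
```

```text
the job is handed in; nothing more can be done
```

The strip is loaded in the small grey holder with the rail home over its nose, and I handed the job in at about 29.5 s. I never touched the mask case, vial or tweezers.

**Loading:** The nose met the follower at about the 50 mm mark, so the cradle is shifted roughly +3 mm. I pushed the follower back about 10 mm (6.5–8 N), levelled the strip, pressed it onto the floor and let it back onto the lip. The press went above the 8 N advised, to about 11.5 N at one point. I estimate the total contact force stayed under 35 N, but it was not measured directly.

**Last checks:**
- **Strip:** The foot top measured 24–25 mm before the rail was closed (25 expected). After closing, the fin had not moved within the 1 mm or so of measurement noise.
- **Rail:** The plate edge is at 9.6 mm (10 expected) and the tab spans 48–62 mm (48–64 expected).
- **Gripper:** It was open, clear and force-free.

**What disagreed:**
- **Rail travel:** The rail stopped after 59.6 mm of travel, not 64. The camera puts it at home, so it probably started about 60 mm open.
- **Force on the rail stop:** I sent the last closing steps without checking between them, and the fingers pushed the tab against the stop with about 32 N sideways and 34 N down before I backed off. The fin showed no shift from this.

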